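# Load the last cell and hold the terminal cover open

## Robot

A 7-joint arm with a two-finger parallel gripper is mounted at the origin on the work surface. World frame = base frame: x ahead of the robot, y to its left, z up, the work surface at z = 0. Lengths are in m, angles in rad, forces in N, time in s.
With the tool pointing down it reaches from about 0.425 to 0.925 m from the base axis. Payload 6.8 kg.
Tool frame: the origin (TCP) lies midway between the tips of the shut fingers; the grasp point (between the pads) lies 19 mm behind it; z points along the fingers, y is the line along which they close (so a half turn about z gives the same grasp; the last joint's range is limited). The gripper opens to 88 mm and grips with 3 to 60 N. Pads are 20 mm wide; open, the fingers measure 115 mm over their backs; the gripper's body (75 mm by 178 mm) begins 61 mm behind the grasp point.
Start: joints at [-1.249, 0.477, 0.022, 1.555, -0.011, 1.109, -0.083], TCP at [0.281, 0.614, 0.223] pointing down, gripper open.
Joint ranges: [-2.96, 2.96], [-0.34, 2.1], [-1.41, 1.46], [0.24, 2.44], [-1.37, 4.51], [0.17, 1.92], [-2.96, 2.96]. Speed limits (rad/s): [2.39, 2.39, 3.14, 3.14, 3.14, 3.14, 3.14].

## Interface

Orientations are given as a unit quaternion [x, y, z, w].
In Python, from plant import r gives the robot as it stands.
- The arm moves only by the tool creep_tool, called as name(argument=value, ...) on one line, values as JSON. Schema: {"type":"object","properties":{"offsets":{"type":"array","items":{"type":"object","properties":{"pos":{"type":"array","items":{"type":"number"},"minItems":3,"maxItems":3},"rotvec":{"type":"array","items":{"type":"number"},"minItems":3,"maxItems":3},"jaw":{"type":"number"}},"additionalProperties":false,"required":["jaw"]},"minItems":1,"maxItems":8},"clamp_n":{"type":"number"},"only":{"type":"string"},"quiet":{"type":"boolean"},"lines":{"type":"string"}},"required":["offsets"],"additionalProperties":false}. offsets is a list of rows, 1 to 8 of them, each an object with the fields pos (a list: dx, dy, dz in fractions of the full range, 1 being 0.2 m), rotvec (a list: a rotation vector rx, ry, rz in a scale on which 1.0 is 4 rad), jaw (the opening from 0.0 (shut) to 1.0 (fully open)); a field left out counts as zero (the opening has to be given); each row shifts and turns the commanded pose from where the row before left it, along the tool's axes as they then stand; what a row does not reach is not made up. A row lasts 1/12 s, in which the tool goes at most 0.0417 m and 0.125 rad, less where a joint would pass 70% of its speed; a pose out of reach is approached as far as the arm can. The fingers move at their own pace and stop on an object; clamp_n is the grip in N (left out, the last holds). Time passes only in rows, so rows that do not move let the fingers close. The tool returns the time, the measured TCP pose, the force, the opening and the grip force at its end. only (a regular expression) keeps the lines of the reply that match it, lines (a string "A,B") keeps lines A to B, and quiet returns only ok. No shift or turn number may pass 1 either way. Input that does not fit is refused with a message, and nothing moves.
- r.get_state(): the state, without advancing time (a new reading comes with each control period).
- r.get_image(name): name is "side" or "top" or "wrist"; returns a dict with "pixels" (384x512x3 uint8, red, green, blue), "camera_matrix" (3x3 intrinsics, pixels), "eye" and "attitude" of the camera in the world. Camera axes: x right, y down, z forward; pixel columns grow to the right and rows downward; lengths in m; the calibration is good to about 2 mm. A picture is of the moment at which its call begins. There is no depth.
- r.hand_in(): hands the job in; it is judged then, once.
The state is a dict: "time": time; "joint_positions": joint angles; "joint_vel": joint speeds; "joint_efforts": joint torques, N m; "tool_pos": TCP position; "tcp_rot": TCP orientation; "wrist_force": force on the tool from outside, world axes, zero at the start; "wrist_torque": the same for the moment, N m; "gripper_width": opening from 0.0 (shut) to 1.0 (fully open); "grasp_force": force on a finger pad.
Only numpy, scipy, OpenCV 4.12 (cv2) and the standard library are available. Lean on these libraries where they do the work, as an engineer would, in place of code of your own. Each camera call takes 0.05 s, during which the arm holds its last target. There are 200 camera calls.

## Task

Move the loose battery cell from its single cradle into the one empty bay of the four-bay test holder, seated down in its saddles with its button end pointing the same way as the other cells, and let go of it. Then lift the holder's sprung terminal cover, which has a pull tab, to 45 degrees and finish holding it there, so that a colleague across the bench can probe the terminals: it springs shut if let go, so the program ends with the gripper still holding the cover. Leave the other cells and the other things on the bench where they are.

Things in the scene. Friction and masses are not known exactly. Their poses are not given: they have to be found in the camera images.
- cell: The loose grey battery cell: a cylinder 18.5 mm in diameter, 65 mm long, 38 to 61 g, lying in the single white cradle. Origin at its centre, on its axis, 24 mm above the bench at the start; x runs along the cell to its button end, which at the start points away from the robot, within 35 degrees.
- cradle: Fixed white single-cell cradle, origin on the bench under its middle, x along the cell. Base plate 6 mm thick; two V saddles at x = -25 and 25 mm, each 10 mm long in x, 31 mm wide, no higher than the cell's axis: between them the middle 40 mm of the cell is free for fingers from above. End walls 28 mm wide, 32 mm high, inner faces at x = -39 and 39 mm
- cell_plus (a point): Button (plus) end of the loose cell, on its axis, 34 mm from its centre.
- slot: The empty bay (any of the four). Origin on top of the holder's base plate, 6 mm above the bench, under the bay's middle, at a blank paper label 30 x 20 mm. x along the bay away from the robot, as the button ends point; z up. Same saddles and end walls as the cradle: a seated cell's centre is 18 mm above this origin, its axis along x
- holder: White four-bay holder, fixed; base plate 190 x 252 x 6 mm. Origin on the bench under it; x away from the robot, z up. Bay middles at x -40, y 90, 30, -30, -90 mm: 41 mm is free between neighbouring cells, so fully open fingers would strike a neighbour. Behind the bays is the terminal box (x 12 to 92, y -70 to 70, 40 mm high) with the cover
- cover (a joint): Angle of the terminal cover, rad: 0 shut (level), growing as the far edge is lifted up and back towards the robot; 0.785 is 45 degrees. A spring and its weight push it shut, taking about 3 to 5 N at the tab; it opens to 1.6.
- cover_hinge (a point): Middle of the cover's hinge line, which runs along the holder's y, on the edge of the terminal box nearest the bays and the robot, 40.5 mm above the bench. The white cover plate is 84 mm (from the hinge away from the robot) by 144 mm, 5 mm thick, its underside level with the hinge when shut.
- cover_tab (a point): Point to grip on the cover's upright pull tab, in the middle of its width: 66 mm from the hinge along the cover, 29 mm above the hinge line when shut (24 mm over the plate's top). The tab is a white block 20 mm along the holder's x, 14 mm wide along its y (the width to grip) and 32 mm tall above the plate; it turns with the cover.
- cell_a: One of the three cells already in the holder, same size as the loose one, origin at its centre, x towards its button end; to be left where it is.
- cell_b: One of the three cells already in the holder, same size as the loose one, origin at its centre, x towards its button end; to be left where it is.
- cell_c: One of the three cells already in the holder, same size as the loose one, origin at its centre, x towards its button end; to be left where it is.
- screwdriver: Screwdriver lying on the bench, bystander.
- tape: Roll of tape lying flat, 90 mm across, 24 mm high, bystander.
- tray: Open grey parts tray 100 x 140 x 35 mm, bystander.
- meter: Black hand-held meter lying flat, 150 x 78 x 42 mm, bystander.

How it is judged:
By the outcome, as a careful person would: the job done as asked, in the order asked, and still so for the second after the job is handed in, while the arm keeps its last pose, push and grip.
It also fails if it takes over 42 s, if anything falls off the work surface, if the arm or the gripper's body presses on something with over 40 N, if the wrist force passes 120 N, or if a joint passes its speed limit or range.

## Working session

There is one attempt and no reset: what is moved stays moved. The work goes in short steps, Python scripts to look and compute and a tool call to move; the robot and the scene stay as the last step left them, time stands still between calls to the robot, and variables do not carry over. Pictures are saved under pics/ and viewed, at most 10 in all, crops included, and the job is handed in when it is done.

```bash
ls; mkdir -p pics
```

Run:
```python
from plant import r
import cv2,pickle
for n in ("top","side"):
    im=r.get_image(n); cv2.imwrite(f"pics/{n}0.png",im["pixels"][:,:,::-1]); pickle.dump(im,open(f"pics/{n}0.pkl","wb"))
    print(n,im["eye"],im["attitude"],im["camera_matrix"])
s=r.get_state();print(s["time"],s["tool_pos"],s["tcp_rot"],s["gripper_width"])
```

```text
pics
plant.py
top [0.3272459  0.03653631 1.34741331] [-0.70431468  0.70436335 -0.06612356  0.05865813] [[472.26419896   0.         255.78213776]
 [  0.         472.26419896 191.86575773]
 [  0.           0.           1.        ]]
side [0.36758648 1.18489097 0.86630628] [-0.07384298  0.87616114 -0.47444807  0.0422836 ] [[473.12528264   0.         254.08396518]
 [  0.         473.12528264 188.56752566]
 [  0.           0.           1.        ]]
0.1 [0.28105296 0.61311818 0.22178056] [ 2.13236861e-01  9.77000184e-01 -8.18622831e-04 -1.09184352e-04] 1.0008167761466866
```

View pics/top0.png

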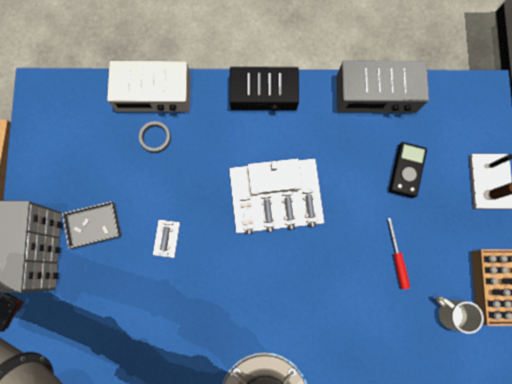

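View pics/side0.png

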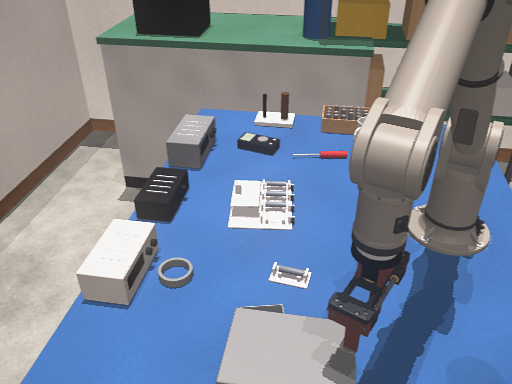

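The top view shows the cradle at about (166,239). The holder is at about (276,196), with its left-most bay empty and the tab near (273,166). I'll enlarge both and compute rays.

Create h.py:
```python
import numpy as np,cv2,pickle
from scipy.spatial.transform import Rotation as R
def ray(im,u,v):
    d=np.linalg.inv(im["camera_matrix"])@[u,v,1]; return np.array(im["eye"]),R.from_quat(im["attitude"]).as_matrix()@d
def plane(im,u,v,z):
    e,d=ray(im,u,v); return e+d*(z-e[2])/d[2]
def proj(im,p):
    c=R.from_quat(im["attitude"]).as_matrix().T@(np.array(p)-im["eye"]); q=im["camera_matrix"]@c; return q[:2]/q[2]
def load(n): return pickle.load(open(f"pics/{n}.pkl","rb"))
```

Run:
```python
from h import *
a=load("top0")
p=a["pixels"][:,:,::-1]
# blue-bench complement blobs
hsv=cv2.cvtColor(p,cv2.COLOR_BGR2HSV)
m=((hsv[...,1]<90)&(hsv[...,2]>60)).astype(np.uint8)
for (x0,y0,x1,y1,z) in((148,212,186,264,.006),(222,150,332,242,.006)):
    s=np.zeros_like(m); s[y0:y1,x0:x1]=m[y0:y1,x0:x1]
    c=max(cv2.findContours(s,0,2)[0],key=cv2.contourArea)
    b=cv2.boxPoints(cv2.minAreaRect(c)); q=np.array([plane(a,*k,z) for k in b]); print(b.tolist(),q.round(4).tolist(),q.mean(0).round(4),[np.linalg.norm(q[i]-q[i-1]).round(4) for i in range(4)])
A=cv2.resize(p[210:266,140:192],None,fx=7,fy=7,interpolation=2)
B=cv2.resize(p[150:242,222:332],None,fx=4,fy=4,interpolation=2)
o=np.zeros((400,810,3),np.uint8);o[:392,:364]=A;o[:368,364:804]=B;cv2.imwrite("pics/z0.png",o[:,:800])
```

```text
[[152.09825134277344, 254.8612518310547], [157.7167510986328, 218.3410186767578], [179.8092498779297, 221.73985290527344], [174.1907501220703, 258.26007080078125]] [[0.3866, 0.3139, 0.006], [0.4899, 0.3018, 0.006], [0.4801, 0.2387, 0.006], [0.3771, 0.2517, 0.006]] [0.4334 0.2765 0.006 ] [np.float64(0.063), np.float64(0.104), np.float64(0.0639), np.float64(0.1039)]
[[227.9390411376953, 165.45120239257812], [316.7317199707031, 155.58535766601562], [324.47564697265625, 225.28048706054688], [235.68295288085938, 235.14633178710938]] [[0.6449, 0.1032, 0.006], [0.6749, -0.1565, 0.006], [0.4701, -0.1738, 0.006], [0.442, 0.0794, 0.006]] [ 0.558  -0.0369  0.006 ] [np.float64(0.2043), np.float64(0.2614), np.float64(0.2056), np.float64(0.2547)]
```

View pics/z0.png

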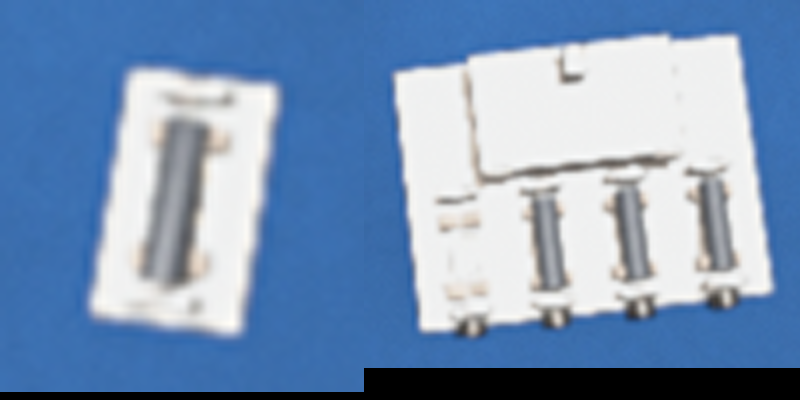

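The cradle crop shows the cell with its axis tilted a little. In the holder the left bay is empty, the tab is near top-view pixel (364,166), and the yaw is about +0.116. Next I'll measure the cells by grey mask.

Add to h.py:
```python
def cells(a,boxes,z=.024,lo=60,hi=185):
    g=cv2.cvtColor(np.ascontiguousarray(a["pixels"]),cv2.COLOR_RGB2HSV); out=[]
    m=((g[...,1]<85)&(g[...,2]>lo)&(g[...,2]<hi)).astype(np.uint8)
    for x0,y0,x1,y1 in boxes:
        s=np.zeros_like(m); s[y0:y1,x0:x1]=m[y0:y1,x0:x1]
        c=max(cv2.findContours(s,0,1)[0],key=cv2.contourArea)
        (cx,cy),(w,h),an=cv2.minAreaRect(c); b=cv2.boxPoints(((cx,cy),(w,h),an))
        e=[(b[0]+b[1])/2,(b[2]+b[3])/2] if np.linalg.norm(b[0]-b[1])<np.linalg.norm(b[1]-b[2]) else [(b[1]+b[2])/2,(b[3]+b[0])/2]
        P=[plane(a,*k,z) for k in e]; P.sort(key=lambda k:k[0]); d=P[1]-P[0]
        out.append((((P[0]+P[1])/2).round(4).tolist(),round(float(np.arctan2(d[1],d[0])),4),round(float(np.linalg.norm(d)),4),(round(cx,1),round(cy,1),round(w,1),round(h,1))))
    return out
def togo(s,p,yaw):
    """shift in tool axes, yaw about tool z, for TCP p, tool pointing down, tool x at world angle yaw (mod pi)"""
    M=R.from_quat(s["tcp_rot"]); want=[R.from_euler('z',yaw+k)*R.from_euler('x',np.pi) for k in(0,np.pi)]
    rv=min([(M.inv()*w).as_rotvec() for w in want],key=np.linalg.norm)
    print("shift",M.inv().apply(np.array(p)-s["tool_pos"]).round(4),"rv",rv.round(4),"tcp",np.round(s["tool_pos"],4),"t",s["time"],"q7",np.round(s["joint_positions"][6],2),"F",np.round(s["wrist_force"],1),"w",round(s["gripper_width"],3),"g",round(s["grasp_force"],1))
```

Run:
```python
from h import *
from plant import r
a=load("top0")
for c in cells(a,[(158,224,174,255),(261,194,275,226),(281,190,297,224),(302,190,316,222)]): print(c)
b=load("side0")
for c in cells(b,[(274,262,312,280),(262,180,290,190),(262,188,290,199),(262,197,290,211)],): print(c)
s=r.get_state(); togo(s,[.433,.277,.20],-.13)
togo(s,[.433,.277,.20],-.13+np.pi/2)
```

```text
([0.4315, 0.2762, 0.024], -0.1331, 0.0652, (164.9, 238.4, 7.6, 23.5))
([0.5133, -0.0083, 0.024], 0.0891, 0.0732, (266.6, 209.4, 25.6, 9.1))
([0.5198, -0.0685, 0.024], 0.1279, 0.0735, (287.9, 207.2, 25.7, 8.2))
([0.5275, -0.1262, 0.024], 0.1029, 0.0745, (308.2, 204.5, 26.0, 9.4))
([0.4328, 0.2926, 0.024], -0.3473, 0.0885, (289.8, 274.5, 33.5, 12.3))
([0.528, -0.1134, 0.024], 0.1641, 0.0723, (274.0, 186.0, 6.0, 22.0))
([0.5157, -0.0588, 0.024], 0.1644, 0.0605, (275.5, 195.5, 5.0, 19.0))
([0.5092, 0.0016, 0.024], 0.1647, 0.0616, (275.0, 206.5, 7.0, 20.0))
shift [-0.2782 -0.2422  0.0222] rv [-1.700e-03 -1.000e-04 -2.998e-01] tcp [0.2811 0.6131 0.2218] t 0.1 q7 -0.08 F [ 0.1 -0.3 -0.4] w 1.001 g 0.0
shift [-0.2782 -0.2422  0.0222] rv [-1.300e-03  1.200e-03  1.271e+00] tcp [0.2811 0.6131 0.2218] t 0.1 q7 -0.08 F [ 0.1 -0.3 -0.4] w 1.001 g 0.0
```

Units first: shifts go in shares of 0.2 m and turns go in shares of 4 rad. So -0.03 m / 0.2 = -0.15, -0.026 m / 0.2 = -0.13, -0.03 rad / 4 = -0.0075.

creep_tool(offsets=[{"pos":[-0.15,-0.13,0],"rotvec":[0,0,-0.0075],"jaw":0.6},{"pos":[-0.15,-0.13,0],"rotvec":[0,0,-0.0075],"jaw":0.6},{"pos":[-0.15,-0.13,0],"rotvec":[0,0,-0.0075],"jaw":0.6},{"pos":[-0.15,-0.13,0],"rotvec":[0,0,-0.0075],"jaw":0.6},{"pos":[-0.15,-0.13,0],"rotvec":[0,0,-0.0075],"jaw":0.6},{"pos":[-0.15,-0.13,0],"rotvec":[0,0,-0.0075],"jaw":0.6},{"pos":[-0.15,-0.13,0],"rotvec":[0,0,-0.0075],"jaw":0.6},{"pos":[-0.15,-0.13,0],"rotvec":[0,0,-0.0075],"jaw":0.6}])

```text
time: 0.77
tool_pos: [0.4423, 0.3385, 0.2225]
tcp_rot: [0.094, 0.996, -0.0, -0.0]
wrist_force: [0.7, -0.1, 0.1]
gripper_width: 0.603
grasp_force: 0.0
```

Run:
```python
from h import *
from plant import r
togo(r.get_state(),[.433,.277,.20],-.13)
```

```text
shift [-0.0024 -0.0622  0.0225] rv [-0.0003 -0.0004 -0.0581] tcp [0.4423 0.3385 0.2225] t 0.7667 q7 0.64 F [ 0.7 -0.1  0.1] w 0.603 g 0.0
```

To row units: -0.03 m / 0.2 = -0.15, 0.01 m / 0.2 = 0.05, -0.03 rad / 4 = -0.0075.

creep_tool(offsets=[{"pos":[0,-0.15,0.05],"rotvec":[0,0,-0.0075],"jaw":0.6},{"pos":[0,-0.15,0.05],"rotvec":[0,0,-0.0075],"jaw":0.6},{"jaw":0.6},{"jaw":0.6},{"jaw":0.6}])

```text
time: 1.18
tool_pos: [0.4315, 0.2823, 0.2029]
tcp_rot: [0.065, 0.998, 0.0, 0.0]
wrist_force: [0.2, 0.6, 0.1]
gripper_width: 0.598
grasp_force: 0.0
```

Run:
```python
from h import *
from plant import r
im=r.get_image("wrist");pickle.dump(im,open("pics/w1.pkl","wb"));cv2.imwrite("pics/w1.png",im["pixels"][:,:,::-1])
print(im["eye"],R.from_quat(im["attitude"]).as_matrix().round(2).tolist())
print(proj(im,[.4315,.2762,.024]))
togo(r.get_state(),[.433,.277,.20],-.13)
```

```text
[0.36489602 0.29015063 0.36519684] [[0.13, 0.96, 0.24], [0.99, -0.12, -0.03], [0.0, 0.25, -0.97]]
[251.4375044  173.25188525]
shift [-0.0022 -0.0057  0.003 ] rv [0.0011 0.0004 0.0013] tcp [0.4316 0.2829 0.203 ] t 1.2333 q7 0.76 F [0.  1.  0.4] w 0.601 g 0.0
```

View pics/w1.png

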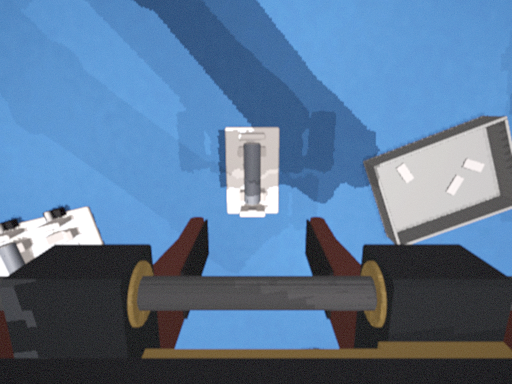

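The wrist view (image down = world +x) shows the cell upright at columns 244–261 and rows 143–207, with the button end at the bottom. The predicted centre (251,173) agrees.

Run:
```python
from h import *
from plant import r
im=load("w1")
for c in cells(im,[(238,138,268,212)],lo=30,hi=140): print(c)
for c in cells(im,[(238,138,268,212)],lo=30,hi=160): print(c)
print(im["pixels"][170,238:270].mean(1).astype(int),im["pixels"][136:214,252].mean(1).astype(int))
```

```text
([0.4309, 0.277, 0.024], -0.1106, 0.0644, (252.1, 172.0, 58.3, 17.1))
([0.4316, 0.2782, 0.024], -0.1751, 0.0672, (253.3, 172.4, 23.0, 60.8))
[234 231 219 218 216 189 131  97 102 102 109 112 114 119 122 117 115 114
 108 107  98  97 138 194 199 200 201 203 211 215 219 228] [204 200 194 182 173 168 152 127 127 118 121 122 120 122 120 125 124 118
 120 119 118 119 120 119 123 122 121 124 121 120 117 117 120 117 122 116
 116 121 113 120 119 122 118 116 108 102 106 118 131 134 134 133 136 132
 132 132 131 138 133 136 171 196 201 198 199 199 196 198 197 182 143 120
 107 144 216 254 255 255]
```

To row units: 0.04 m / 0.2 = 0.2, 0.03 m / 0.2 = 0.15, -0.01 rad / 4 = -0.0025.

creep_tool(offsets=[{"pos":[0,-0.03,0.15],"rotvec":[0,0,-0.0025],"jaw":0.6},{"pos":[0,0,0.2],"jaw":0.6},{"pos":[0,0,0.2],"jaw":0.6},{"pos":[0,0,0.15],"jaw":0.6},{"jaw":0.6},{"jaw":0.6}])

```text
time: 1.73
tool_pos: [0.43, 0.2763, 0.062]
tcp_rot: [0.059, 0.998, -0.001, -0.001]
wrist_force: [-0.2, 0.5, 0.0]
gripper_width: 0.599
grasp_force: 0.0
```

Run:
```python
from h import *
from plant import r
togo(r.get_state(),[.4312,.2768,.011],-.12)
```

```text
shift [-0.0012  0.0007  0.051 ] rv [-0.0018 -0.0021  0.0018] tcp [0.43   0.2763 0.062 ] t 1.7333 q7 0.8 F [-0.2  0.5  0. ] w 0.599 g 0.0
```

To row units: 0.02 m / 0.2 = 0.1, 0.011 m / 0.2 = 0.055.

creep_tool(offsets=[{"pos":[-0.005,0.005,0.1],"jaw":0.6},{"pos":[0,0,0.1],"jaw":0.6},{"pos":[0,0,0.055],"jaw":0.6},{"jaw":0.6},{"jaw":0.0},{"jaw":0.0},{"jaw":0.0},{"jaw":0.0}], clamp_n=20)

```text
time: 2.4
tool_pos: [0.4325, 0.2769, 0.0127]
tcp_rot: [0.06, 0.998, 0.001, 0.001]
wrist_force: [0.3, -0.3, 0.3]
gripper_width: 0.34
grasp_force: 0.0
```

creep_tool(offsets=[{"jaw":0.0},{"jaw":0.0},{"pos":[0,0,-0.05],"jaw":0.0},{"pos":[0,0,-0.1],"jaw":0.0},{"pos":[0,0,-0.15],"jaw":0.0},{"pos":[0,0,-0.15],"jaw":0.0},{"jaw":0.0},{"jaw":0.0}])

```text
time: 3.07
tool_pos: [0.4329, 0.277, 0.1037]
tcp_rot: [0.06, 0.998, 0.001, 0.001]
wrist_force: [0.0, 0.4, -0.1]
gripper_width: 0.203
grasp_force: 20.0
```

To row units: -0.035 m / 0.2 = -0.175, -0.03 m / 0.2 = -0.15.

creep_tool(offsets=[{"pos":[0,0,-0.175],"jaw":0.0},{"pos":[-0.05,-0.15,-0.1],"jaw":0.0},{"pos":[-0.075,-0.15,-0.1],"jaw":0.0},{"pos":[-0.075,-0.15,-0.1],"jaw":0.0},{"pos":[-0.075,-0.175,0],"jaw":0.0},{"pos":[-0.075,-0.15,0],"jaw":0.0},{"pos":[-0.075,-0.15,0],"jaw":0.0},{"pos":[-0.075,-0.15,0],"jaw":0.0}])

```text
time: 3.73
tool_pos: [0.5048, 0.0491, 0.1957]
tcp_rot: [0.06, 0.998, -0.0, -0.001]
wrist_force: [0.5, -0.2, -0.4]
gripper_width: 0.207
grasp_force: 20.0
```

creep_tool(offsets=[{"rotvec":[0,0,-0.02],"jaw":0.0},{"rotvec":[0,0,-0.02],"jaw":0.0},{"rotvec":[0,0,-0.0188],"jaw":0.0},{"jaw":0.0},{"jaw":0.0},{"jaw":0.0}])

```text
time: 4.23
tool_pos: [0.5049, 0.051, 0.196]
tcp_rot: [-0.057, 0.998, -0.0, -0.001]
wrist_force: [0.1, 0.6, -0.9]
gripper_width: 0.205
grasp_force: 20.0
```

Run:
```python
from h import *
from plant import r
im=r.get_image("wrist");pickle.dump(im,open("pics/w2.pkl","wb"));cv2.imwrite("pics/w2.png",im["pixels"][:,:,::-1])
print([proj(im,p).round() for p in([.5064,.0515,.006],[.5133,-.0083,.024])])
togo(r.get_state(),[.506,.0515,.20],.115)
```

```text
[array([257., 172.]), array([201., 176.])]
shift [-0.001   0.0004 -0.0038] rv [-0.0002 -0.001  -0.0013] tcp [0.5051 0.051  0.1962] t 4.2833 q7 1.51 F [ 0.4  0.8 -0.5] w 0.206 g 20.0
```

View pics/w2.png

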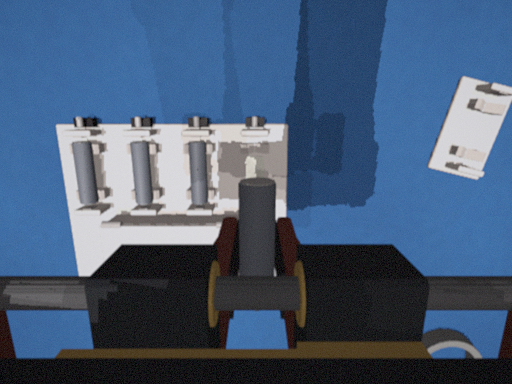

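The wrist view shows three seated cells centred near (85,173), (142,173) and (199,173). The empty bay is under the held cell, whose near end is at (257,182). Next I'll measure the neighbours.

Run:
```python
from h import *
from plant import r
im=load("w2")
for hi in(140,150,160):
  C=cells(im,[(70,137,102,208),(128,137,156,208),(186,137,214,208)],lo=30,hi=hi)
  for c in C: print(c)
# left/right edges of held cell near end, and of bay's blank terminal/plate top edges
g=im["pixels"].mean(2).astype(int)
print(g[190,232:282]); print(g[215,232:282]); 
for c in(88,145,199): print(g[130:215,c])
```

```text
([0.5259, -0.1254, 0.024], -0.0126, 0.0723, (90.5, 174.0, 66.0, 21.0))
([0.5195, -0.0703, 0.024], 0.0268, 0.072, (142.5, 174.0, 66.0, 25.0))
([0.512, -0.0089, 0.024], 0.0711, 0.0728, (200.5, 173.5, 25.0, 67.0))
([0.5258, -0.1297, 0.024], -0.0156, 0.0733, (86.5, 173.5, 29.0, 67.0))
([0.519, -0.0704, 0.024], 0.0268, 0.073, (142.5, 173.5, 67.0, 25.0))
([0.512, -0.0095, 0.024], 0.0707, 0.0728, (200.0, 173.5, 67.0, 26.0))
([0.5259, -0.1302, 0.024], -0.016, 0.0733, (86.0, 173.5, 67.0, 30.0))
([0.519, -0.0704, 0.024], 0.0268, 0.073, (142.5, 173.5, 67.0, 25.0))
([0.5121, -0.01, 0.024], 0.0703, 0.0728, (199.5, 173.5, 67.0, 27.0))
[159 160 160 159 159 156 106  56  53  56  54  57  52  60  59  54  64  65
  58  61  67  63  62  66  63  68  68  64  69  64  62  63  63  62  60  65
  64  60  52  62  56  55  52  88 150 176 180 177 175 172]
[ 97  96  98 100  97 105  85  58  58  55  48  57  54  62  60  65  58  54
  64  69  64  63  65  66  59  63  70  67  62  62  63  61  63  63  60  62
  58  64  54  61  53  54  57 148 213 222 218 218 220 220]
[159 204 216 215 215 212 210 216 209 189 138  90  72  72  77  8
[... 274 characters left out ...]
216 212]
[168 206 217 216 217 206 200 215 216 201 158 102  93  92  95  95  96 100
  97 100 101 103 104  99  99 110 108 105 105 106 104 107 109 108 109 109
 111 110 113 113 111 108 109 119 109 114 111 114 117 112 111 113 115 116
 116 120 122 120 118 123 121 122 124 121 121 124 128 124 125 129 125 129
 129 142 133 101  69  89 140 182 200 216 218 219 201]
[158 203 217 216 211 193 181 196 207 204 180 122 101 114 110 115 113 113
 107 115 113 116 112 114 115 114 115 112 115 113 111 116 117 114 117 115
 111 116 117 117 119 114 118 115 120 117 115 119 120 118 123 131 136 138
 137 139 137 138 140 136 140 140 138 143 141 142 142 144 145 141 143 142
 141 144 124  86  75  85 139 178 199 215 219 218 203]
```

Run:
```python
from h import *
a=load("w1")["pixels"][118:222,215:290,::-1];im=load("w2");b=im["pixels"][112:216,60:166,::-1]
o=np.hstack([cv2.resize(k,None,fx=4.4,fy=4.4,interpolation=2) for k in(a,b)]);print(o.shape);cv2.imwrite("pics/z1.png",o)
g=im["pixels"].mean(2)
for x0,x1 in((70,102),(128,160),(184,216)):
    P=[]
    for v in range(154,188,2):
        row=g[v,x0:x1]; thr=150; k=np.where(row<thr)[0]
        P.append((v,x0+k.min()-.5,x0+k.max()+.5))
    P=np.array(P); 
    L=np.polyfit(P[:,0],(P[:,1]+P[:,2])/2,1); A=plane(im,np.polyval(L,150),150,.024);B=plane(im,np.polyval(L,195),195,.024)
    print(np.median(P[:,2]-P[:,1]),A.round(4),B.round(4),"yaw",np.arctan2(*(B-A)[[1,0]]).round(4))
```

```text
(458, 796, 3)
26.0 [ 0.4997 -0.1296  0.024 ] [ 0.5482 -0.1254  0.024 ] yaw 0.0858
23.0 [ 0.4931 -0.0724  0.024 ] [ 0.5412 -0.064   0.024 ] yaw 0.1732
21.0 [ 0.4862 -0.012   0.024 ] [ 0.5347 -0.0068  0.024 ] yaw 0.1057
```

View pics/z1.png

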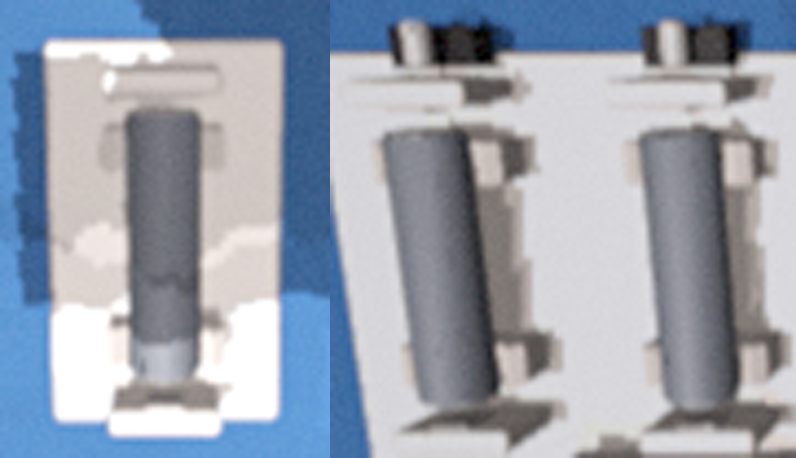

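The crop shows the w1 cell running from (252.3,142.5) to (252.6,204). In w2, cell b runs from (139.3,141.5) to (144.4,204.5) and cell c from (81.6,141.5) to (88.6,203.5), with shadows to the right of each.

Run:
```python
from h import *
from plant import r
def mid(im,p,q):
    A=plane(im,*p,.028);B=plane(im,*q,.028);d=B-A;print(((A+B)/2).round(4),"yaw",np.arctan2(d[1],d[0]).round(4),np.linalg.norm(d).round(4));return (A+B)/2
w1=load("w1");w2=load("w2")
mid(w1,(252.3,142.5),(252.6,204))
b=mid(w2,(139.3,141.5),(144.4,204.5));c=mid(w2,(81.6,141.5),(88.6,203.5))
g=w2["pixels"].mean(2)
def cen(v): k=np.where(g[v,184:216]<(155 if v<175 else 160))[0]; return k
for v in (146,152,160,170,180,190,198): print(v,g[v,186:216].astype(int))
# plate near edge & direction from near plate edge
```

```text
[0.4317 0.2773 0.028 ] yaw -0.1273 0.0673
[ 0.5175 -0.0696  0.028 ] yaw 0.1056 0.0675
[ 0.5237 -0.129   0.028 ] yaw 0.0935 0.0664
146 [169 162 136 103 101 111 114 126 132 135 134 123 119 113 104  98  89  83
  69  75 135 192 200 189 186 181 147 112 125 171]
152 [169 164 143 104  91 105 112 125 135 137 135 128 125 112 105 100  95  89
  71  79 131 172 187 186 183 181 177 192 213 217]
160 [212 212 207 152  99 102 113 121 131 135 136 130 122 111 106 105  90  87
  74  63  91 124 126 122 150 204 214 210 211 213]
170 [209 212 209 184 128  99 105 117 123 128 132 114 117 119 110 101  97  88
  81  66  78 116 126 124 117 154 206 211 209 211]
180 [217 217 221 215 165 107 106 109 124 125 130 138 136 123 114 106 103  95
  91  77  65  91 120 128 160 192 204 217 220 217]
190 [189 160 135 140 130 109 113 127 132 141 146 155 149 140 129 122 109 106
  94  86  71  77 124 156 151 142 149 144 111 119]
198 [208 198 188 186 185 148 117 118 131 138 146 147 149 145 129 123 116 106
 101  87  63  98 171 197 199 190 184 191 206 217]
```

Run:
```python
from h import *
from plant import r
w2=load("w2")
A=plane(w2,196.9,141.5,.028);B=plane(w2,199.6,204.5,.028);a=(A+B)/2;print(a,np.arctan2(*(B-A)[[1,0]]))
b=np.array([.5175,-.0696]);c=np.array([.5237,-.129]);a=a[:2]
d=(a-c)/2; print("spacing",np.linalg.norm(d),"yaw",np.arctan2(-d[0],d[1]))
y=np.arctan2(-d[0],d[1]); e=np.array([-np.sin(y),np.cos(y)])
s=(a+b+c)/3+.12*e; print("slot",s)
# held cell: axis relative to the TCP: project held cell ends from edges at rows 190, 215
st=r.get_state(); T=np.array(st["tool_pos"])
for v,u in((190,(238.0+275.2)/2),(215,(238.3+274.7)/2)): print(plane(w2,u,v,T[2]+.012))
togo(st,[s[0]+.0015,s[1],.011],y)
```

```text
[ 0.51072894 -0.01066703  0.028     ] 0.1114350578728816
spacing 0.05952087967888949 yaw 0.10917900638750369
slot [0.50423418 0.04952983]
[0.47607924 0.04713522 0.20816829]
[0.48876064 0.04853838 0.20816829]
shift [-0.0007 -0.0015  0.1852] rv [-0.0002 -0.001   0.0045] tcp [0.5051 0.051  0.1962] t 4.2833 q7 1.51 F [ 0.4  0.8 -0.5] w 0.206 g 20.0
```

To row units: 0.035 m / 0.2 = 0.175, 0.03 m / 0.2 = 0.15, 0.005 rad / 4 = 0.0013.

creep_tool(offsets=[{"pos":[0,-0.005,0.15],"rotvec":[0,0,0.0013],"jaw":0.0},{"pos":[0,0,0.175],"jaw":0.0},{"pos":[0,0,0.175],"jaw":0.0},{"pos":[0,0,0.15],"jaw":0.0},{"pos":[0,0,0.1],"jaw":0.0},{"jaw":0.0},{"jaw":0.0},{"jaw":0.0}])

```text
time: 4.95
tool_pos: [0.5065, 0.0502, 0.0477]
tcp_rot: [-0.055, 0.998, 0.0, 0.001]
wrist_force: [0.1, -1.0, -0.9]
gripper_width: 0.208
grasp_force: 20.0
```

Run:
```python
from h import *
from plant import r
togo(r.get_state(),[.5055,.0502,.014],.11)
```

```text
shift [0.001  0.0001 0.0337] rv [ 0.0001  0.0015 -0.0002] tcp [0.5065 0.0502 0.0477] t 4.95 q7 1.56 F [ 0.1 -1.  -0.9] w 0.208 g 20.0
```

To row units: 0.01 m / 0.2 = 0.05, 0.007 m / 0.2 = 0.035.

creep_tool(offsets=[{"pos":[0.005,0,0.05],"jaw":0.0},{"pos":[0,0,0.05],"jaw":0.0},{"pos":[0,0,0.035],"jaw":0.0},{"pos":[0,0,0.02],"jaw":0.0},{"pos":[0,0,0.015],"jaw":0.0},{"jaw":0.0},{"jaw":0.0}])

```text
time: 5.53
tool_pos: [0.5045, 0.0491, 0.0125]
tcp_rot: [-0.055, 0.999, -0.0, -0.0]
wrist_force: [0.6, -3.6, 0.0]
gripper_width: 0.202
grasp_force: 20.0
```

Run:
```python
from h import *
from plant import r
togo(r.get_state(),[.5055,.0502,.0135],.11)
```

```text
shift [-0.0011  0.001  -0.001 ] rv [-0.0007 -0.0003 -0.0005] tcp [0.5045 0.0491 0.0125] t 5.5333 q7 1.58 F [ 0.6 -3.6  0. ] w 0.202 g 20.0
```

creep_tool(offsets=[{"jaw":0.25},{"jaw":0.3},{"jaw":0.42},{"jaw":0.42},{"jaw":0.42},{"pos":[0,0,-0.05],"jaw":0.42},{"pos":[0,0,-0.1],"jaw":0.42},{"pos":[0,0,-0.15],"jaw":0.42}])

```text
time: 6.2
tool_pos: [0.5028, 0.0497, 0.0721]
tcp_rot: [-0.055, 0.998, -0.0, -0.002]
wrist_force: [0.2, 0.4, -0.8]
gripper_width: 0.421
grasp_force: 0.0
```

creep_tool(offsets=[{"pos":[0,0,-0.15],"jaw":0.42},{"pos":[0,0,-0.15],"jaw":0.42},{"pos":[0,0,-0.15],"jaw":0.42},{"pos":[0,0,-0.15],"jaw":0.42},{"jaw":0.42},{"jaw":0.42},{"jaw":0.42}])

```text
time: 6.78
tool_pos: [0.5041, 0.0499, 0.1927]
tcp_rot: [-0.055, 0.998, 0.0, -0.0]
wrist_force: [-1.3, 0.0, -0.4]
gripper_width: 0.421
grasp_force: 0.0
```

Run:
```python
from h import *
from plant import r
im=r.get_image("wrist");pickle.dump(im,open("pics/w3.pkl","wb"));cv2.imwrite("pics/w3.png",im["pixels"][:,:,::-1])
print(r.get_state()["tool_pos"])
```

```text
[0.50371313 0.04976398 0.19198135]
```

View pics/w3.png

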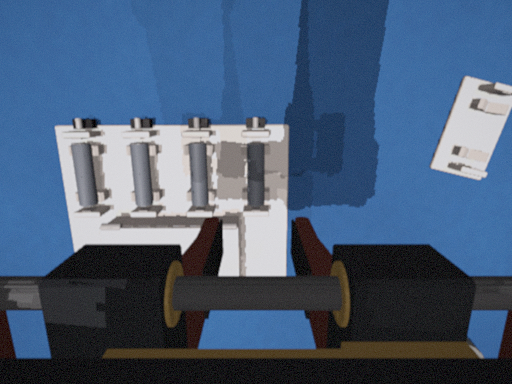

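The fourth cell lies in its bay at (257,142–206), level with its neighbours, so it is seated. Next I'll check the predicted tab position against the first top and side pictures.

Run:
```python
from h import *
from plant import r
t=load("top0");s=load("side0");y=.11
M=R.from_euler('z',y); O=np.array([.504,.050,0])-M.apply([-.04,.09,0]); print("O",O)
W=lambda p:O+M.apply(p)
out=[]
for im,(x0,y0,x1,y1),k in((t,(222,146,332,242),6),(s,(222,172,300,235),6)):
    c=cv2.resize(np.ascontiguousarray(im["pixels"][y0:y1,x0:x1,::-1]),None,fx=k,fy=k,interpolation=2)
    for p,col in(((.078,0,.0775),(0,0,255)),((.088,.007,.0775),(0,255,0)),((.068,-.007,.0775),(0,255,0)),((.012,-.072,.0455),(255,0,0)),((.012,.072,.0455),(255,0,0)),((.096,.072,.0455),(255,0,0)),((.096,-.072,.0455),(255,0,0)),((-.095,.126,.006),(255,0,255)),((.095,-.126,.006),(255,0,255))):
        q=(proj(im,W(p))+.5-[x0,y0])*k; cv2.circle(c,tuple(int(v) for v in q),3,col,-1)
    out.append(c)
cv2.imwrite("pics/z2.png",out[0]); cv2.imwrite("pics/z3.png",out[1])
st=r.get_state(); print(st["joint_positions"]); togo(st,W([.078,0,.052]),y)
```

```text
O [ 0.55363829 -0.03506492  0.        ]
[-0.38025535  0.23472428  0.18484404  1.99529828 -0.05388578  0.9176452
  1.51348107]
shift [-0.1185 -0.0898  0.1398] rv [-0.0001 -0.0015  0.0002] tcp [0.5037 0.0498 0.192 ] t 6.8333 q7 1.51 F [-0.   0.4  0.4] w 0.424 g 0.0
```

View pics/z2.png

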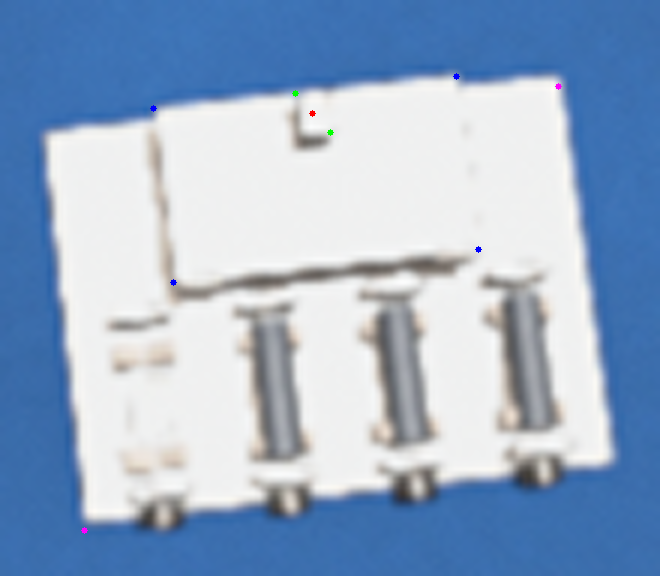

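View pics/z3.png

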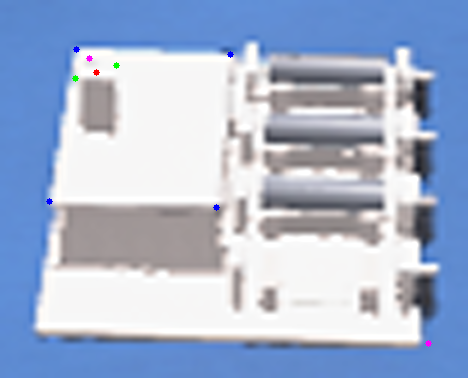

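The predicted tab corners fall on the tab in both views: top view near (312,113) in the crop, side view along its shaded face at (80–117,80–132). They agree to 2–3 mm, so I'll move there.

To row units: 0.03 m / 0.2 = 0.15, -0.024 m / 0.2 = -0.12.

creep_tool(offsets=[{"pos":[-0.12,-0.09,0],"jaw":0.42},{"pos":[-0.12,-0.09,0],"jaw":0.42},{"pos":[-0.12,-0.09,0],"jaw":0.42},{"pos":[-0.12,-0.09,0],"jaw":0.42},{"pos":[-0.11,-0.09,0.15],"jaw":0.42},{"pos":[0,0,0.15],"jaw":0.42},{"jaw":0.42},{"jaw":0.42}])

```text
time: 7.5
tool_pos: [0.6293, -0.0264, 0.1299]
tcp_rot: [-0.055, 0.998, 0.0, -0.003]
wrist_force: [0.4, 0.9, 1.2]
gripper_width: 0.421
grasp_force: 0.0
```

Run:
```python
from h import *
from plant import r
im=r.get_image("wrist");pickle.dump(im,open("pics/w4.pkl","wb"))
M=R.from_euler('z',.11);O=np.array([.55364,-.03506,0]);W=lambda p:O+M.apply(p)
togo(r.get_state(),W([.078,0,.052]),.11)
c=np.ascontiguousarray(im["pixels"][:,:,::-1])
for x in(.068,.088):
  for yy in(-.007,.007): cv2.circle(c,tuple(int(v) for v in proj(im,W([x,yy,.0775]))),2,(0,0,255),-1)
for yy in(-.072,.072): cv2.circle(c,tuple(int(v) for v in proj(im,W([.012,yy,.0455]))),2,(255,0,0),-1)
cv2.imwrite("pics/w4.png",c)
```

```text
shift [-0.0008 -0.0005  0.0799] rv [ 0.0004 -0.003   0.0007] tcp [ 0.6306 -0.0261  0.1319] t 7.55 q7 1.74 F [-0.1 -0.1 -0.5] w 0.425 g 0.0
```

View pics/w4.png

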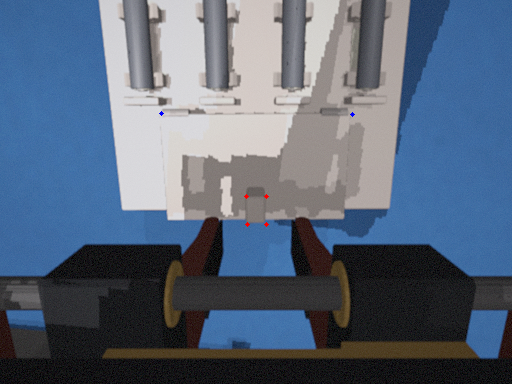

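The predicted tab corners (247–266,196–224) and hinge corners (162,114) and (352,114) sit on the tab and the cover's near edge. Next I descend and grip.

To row units: 0.03 m / 0.2 = 0.15, 0.02 m / 0.2 = 0.1.

creep_tool(offsets=[{"pos":[-0.005,0,0.1],"jaw":0.42},{"pos":[0,0,0.15],"jaw":0.42},{"pos":[0,0,0.1],"jaw":0.42},{"pos":[0,0,0.045],"jaw":0.42},{"jaw":0.42},{"jaw":0.42},{"jaw":0.0},{"jaw":0.0}], clamp_n=40)

```text
time: 8.22
tool_pos: [0.634, -0.0264, 0.0556]
tcp_rot: [-0.055, 0.998, 0.0, 0.002]
wrist_force: [0.4, 1.0, 0.2]
gripper_width: 0.309
grasp_force: 0.0
```

creep_tool(offsets=[{"jaw":0.0},{"jaw":0.0},{"jaw":0.0},{"jaw":0.0}])

```text
time: 8.55
tool_pos: [0.6335, -0.027, 0.0545]
tcp_rot: [-0.055, 0.998, -0.0, 0.001]
wrist_force: [-0.4, -1.5, 5.3]
gripper_width: 0.158
grasp_force: 40.0
```

Run:
```python
from h import *
from plant import r
M=R.from_euler('z',.11);O=np.array([.55364,-.03506,0])
s=r.get_state();togo(s,O+M.apply([.078,0,.052]),.11);print(s["joint_positions"],s["wrist_torque"])
```

```text
shift [0.0023 0.0008 0.0025] rv [-0.0006  0.0016  0.    ] tcp [ 0.6335 -0.027   0.0545] t 8.55 q7 1.76 F [-0.4 -1.5  5.3] w 0.158 g 40.0
[-0.19230766  0.60818581  0.18704952  1.79498216 -0.15555929  0.75109414
  1.7565646 ] [-0.32693895  0.01185193  0.1482176 ]
```

To row units: -0.0034 m / 0.2 = -0.017, 0.0008 m / 0.2 = 0.004, -0.05 rad / 4 = -0.0125.

creep_tool(offsets=[{"pos":[0.004,0,-0.017],"rotvec":[0,-0.0125,0],"jaw":0.0},{"pos":[0.004,0,-0.017],"rotvec":[0,-0.0125,0],"jaw":0.0},{"pos":[0.004,0,-0.017],"rotvec":[0,-0.0125,0],"jaw":0.0},{"pos":[0.004,0,-0.017],"rotvec":[0,-0.0125,0],"jaw":0.0},{"jaw":0.0}])

```text
time: 8.97
tool_pos: [0.6293, -0.0276, 0.0682]
tcp_rot: [-0.054, 0.993, 0.005, 0.103]
wrist_force: [4.9, -2.7, -5.6]
gripper_width: 0.157
grasp_force: 40.0
```

Add to h.py:
```python
def cov(s):
    M=R.from_euler('z',.11); T=R.from_quat(s["tcp_rot"]); t=M.inv().apply(np.array(s["tool_pos"])-[.55364,-.03506,0])-[.012,0,.0405]
    z=M.inv().apply(T.apply([0,0,-1])); g=t+z*.019
    print("tilt",np.arctan2(-z[0],z[2]).round(3),"grasp rel hinge",g.round(4),"radius",np.hypot(g[0],g[2]).round(4),"angle",(np.arctan2(g[2],g[0])-np.arctan2(.033,.0683)).round(3),"F",M.inv().apply(s["wrist_force"]).round(1),"q",np.round(s["joint_positions"],2),"grip",s["grasp_force"],s["gripper_width"],s["time"])
```

```bash
python3 -c "
from h import *
from plant import r
cov(r.get_state())"
```

```text
tilt 0.206 grasp rel hinge [ 0.0602 -0.0009  0.0463] radius 0.0759 angle 0.205 F [ 4.6 -3.3 -5.6] q [-0.17  0.5   0.15  1.96 -0.19  0.48  1.8 ] grip 40.005910992622375 0.15661267935600479 8.9667
```

Joint 6 will reach its limit near a tilt of 0.43, so the tool follows to about 0.36. After that the tab pivots between the pads.

To row units: -0.0034 m / 0.2 = -0.017, 0.0008 m / 0.2 = 0.004, -0.05 rad / 4 = -0.0125.

creep_tool(offsets=[{"pos":[0.004,0,-0.017],"rotvec":[0,-0.0125,0],"jaw":0.0},{"pos":[0.004,0,-0.017],"rotvec":[0,-0.0125,0],"jaw":0.0},{"pos":[0.004,0,-0.017],"rotvec":[0,-0.0125,0],"jaw":0.0},{"jaw":0.0},{"jaw":0.0}])

```text
time: 9.38
tool_pos: [0.6248, -0.0281, 0.0769]
tcp_rot: [-0.054, 0.983, 0.009, 0.175]
wrist_force: [4.3, -2.5, -1.4]
gripper_width: 0.159
grasp_force: 40.0
```

Run:
```python
from h import *
from plant import r
s=r.get_state();cov(s)
M=R.from_euler('z',.11);T=R.from_quat(s["tcp_rot"])
th=.356
for k in(.5,.6,.7,.785):
    a=np.arctan2(.033,.0683)+np.array([th,k]);d=.0759*np.array([np.cos(a[1])-np.cos(a[0]),0,np.sin(a[1])-np.sin(a[0])]);d[1]=0
    print(k,T.inv().apply(M.apply(d)).round(4));th=k
```

```text
tilt 0.352 grasp rel hinge [ 0.053  -0.0009  0.0543] radius 0.0758 angle 0.347 F [ 4.  -3.  -1.4] q [-0.11  0.45  0.09  2.08 -0.23  0.27  1.85] grip 40.007094740867615 0.15921909477130886 9.3833
0.5 [ 0.0055 -0.     -0.0094]
0.6 [ 0.0046 -0.     -0.006 ]
0.7 [ 0.0052 -0.     -0.0056]
0.785 [ 0.0048 -0.     -0.0043]
```

To row units: -0.0032 m / 0.2 = -0.016, -0.0031 m / 0.2 = -0.0155.

creep_tool(offsets=[{"pos":[0.009,0,-0.016],"jaw":0.0},{"pos":[0.009,0,-0.0155],"jaw":0.0},{"pos":[0.0095,0,-0.0155],"jaw":0.0},{"jaw":0.0}])

```text
time: 9.72
tool_pos: [0.6164, -0.0291, 0.0833]
tcp_rot: [-0.054, 0.983, 0.009, 0.174]
wrist_force: [5.8, -2.7, -5.9]
gripper_width: 0.154
grasp_force: 40.0
```

```bash
python3 -c "
from h import *
from plant import r
cov(r.get_state())"
```

```text
tilt 0.35 grasp rel hinge [ 0.0445 -0.0009  0.0607] radius 0.0753 angle 0.488 F [ 5.5 -3.4 -5.9] q [-0.12  0.42  0.09  2.1  -0.22  0.28  1.85] grip 39.994016289711 0.1539994156945213 9.7167
```

Units first: shifts go in shares of 0.2 m and turns go in shares of 4 rad. So -0.003 m / 0.2 = -0.015, -0.0028 m / 0.2 = -0.014.

creep_tool(offsets=[{"pos":[0.0115,0,-0.015],"jaw":0.0},{"pos":[0.0115,0,-0.015],"jaw":0.0},{"pos":[0.013,0,-0.014],"jaw":0.0},{"pos":[0.013,0,-0.014],"jaw":0.0},{"jaw":0.0}])

```text
time: 10.13
tool_pos: [0.6031, -0.0306, 0.0907]
tcp_rot: [-0.054, 0.983, 0.009, 0.174]
wrist_force: [4.8, -3.2, -6.7]
gripper_width: 0.157
grasp_force: 40.0
```

```bash
python3 -c "
from h import *
from plant import r
cov(r.get_state())"
```

```text
tilt 0.35 grasp rel hinge [ 0.0312 -0.001   0.0681] radius 0.0748 angle 0.691 F [ 4.4 -3.7 -6.7] q [-0.12  0.39  0.1   2.12 -0.22  0.28  1.84] grip 39.992440938949585 0.1570155607094658 10.1333
```

To row units: 0.0027 m / 0.2 = 0.0135, 0.0026 m / 0.2 = 0.013.

creep_tool(offsets=[{"pos":[0.013,0,-0.012],"jaw":0.0},{"pos":[0.0135,0,-0.0115],"jaw":0.0},{"jaw":0.0},{"jaw":0.0}])

```text
time: 10.47
tool_pos: [0.5969, -0.0313, 0.0932]
tcp_rot: [-0.054, 0.983, 0.009, 0.174]
wrist_force: [5.2, -2.5, -6.2]
gripper_width: 0.155
grasp_force: 40.0
```

Run:
```python
from h import *
from plant import r
s=r.get_state();cov(s)
M=R.from_euler('z',.11);O=np.array([.55364,-.03506,0])
out=[]
w=r.get_image("wrist")
for n in("side",):
    im=r.get_image(n);pickle.dump(im,open(f"pics/{n}9.pkl","wb"))
    x0,y0,x1,y1=210,150,310,240;k=6
    c=cv2.resize(np.ascontiguousarray(im["pixels"][y0:y1,x0:x1,::-1]),None,fx=k,fy=k,interpolation=2)
    for th,col in((.685,(255,0,0)),(.785,(0,0,255)),(.885,(0,255,0))):
        for yy in(-.072,.072):
            for L,H in((.084,.005),(.0,.005)):
                p=O+M.apply([.012+L*np.cos(th)-H*np.sin(th),yy,.0405+L*np.sin(th)+H*np.cos(th)])
                q=(proj(im,p)+.5-[x0,y0])*k; cv2.circle(c,tuple(int(v) for v in q),3,col,-1)
    cv2.imwrite("pics/s9.png",c)
```

```text
tilt 0.35 grasp rel hinge [ 0.0249 -0.001   0.0706] radius 0.0748 angle 0.782 F [ 4.9 -3.1 -6.2] q [-0.12  0.38  0.1   2.13 -0.22  0.28  1.84] grip 39.988861083984375 0.15483674724196586 10.4667
```

View pics/s9.png

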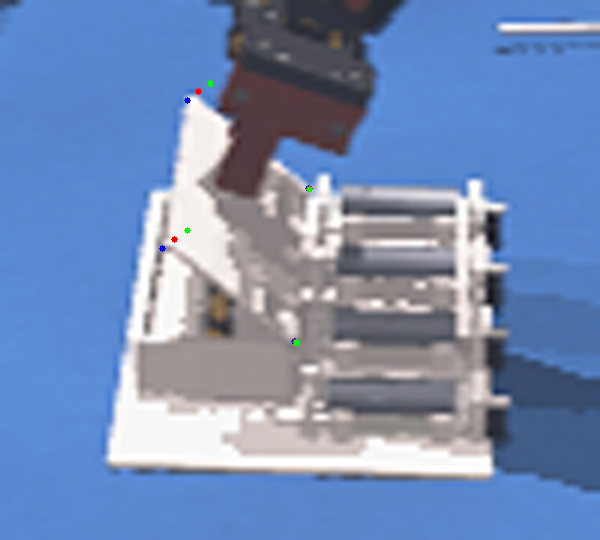

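Run:
```python
from h import *
from scipy.optimize import brentq
im=load("side9");M=R.from_euler('z',.11);O=np.array([.55364,-.03506,0])
P=im["pixels"].astype(float); ratio=P[...,0]  # red: low on blue, high on white
E=[]
for v in range(169,181):
    row=ratio[v,225:255]; k=np.argmax(row>130); t=(130-row[k-1])/(row[k]-row[k-1]); E.append((225+k-1+t,v))
E=np.array(E);L=np.polyfit(E[:,1],E[:,0],1);print(E.round(1).tolist(),"res",(np.polyval(L,E[:,1])-E[:,0]).std())
def off(th,H):
    o=[]
    for yy in(-.06,-.02):
        p=O+M.apply([.012+.084*np.cos(th)-H*np.sin(th),yy,.0405+.084*np.sin(th)+H*np.cos(th)]);q=proj(im,p);o.append(q[0]-np.polyval(L,q[1]))
    return np.array(o)
for H in(0,.005): print(H,[(th,off(th,H).round(2).tolist()) for th in(.6,.7,.785,.87)])
```

```text
[[239.8, 169.0], [239.6, 170.0], [239.4, 171.0], [239.3, 172.0], [239.3, 173.0], [239.1, 174.0], [238.6, 175.0], [238.7, 176.0], [238.4, 177.0], [238.4, 178.0], [238.3, 179.0], [238.3, 180.0]] res 0.10159506528060874
0 [(0.6, [-1.33, -1.5]), (0.7, [-0.05, -0.19]), (0.785, [1.23, 1.11]), (0.87, [2.66, 2.58])]
0.005 [(0.6, [-0.64, -0.8]), (0.7, [0.79, 0.66]), (0.785, [2.18, 2.08]), (0.87, [3.72, 3.66])]
```

Run:
```python
from h import *
im=load("side0");M=R.from_euler('z',.11);O=np.array([.55364,-.03506,0]);P=im["pixels"].astype(float)[...,0]
E=[]
for v in range(183,212,2):
    row=P[v,222:250]; k=np.argmax(row>130); t=(130-row[k-1])/(row[k]-row[k-1]); E.append((222+k-1+t,v))
E=np.array(E)
f=lambda p,q:np.polyfit(*np.array([proj(im,O+M.apply(p)),proj(im,O+M.apply(q))])[:,::-1].T,1)
top=f([.096,-.072,.0455],[.096,.072,.0455]);bot=f([.096,-.072,.0405],[.096,.072,.0405]);pl=f([.095,-.126,.006],[.095,.126,.006])
for u,v in E: print(v,round(u,2),"pred top %.2f bot %.2f plate %.2f"%tuple(np.polyval(k,v) for k in(top,bot,pl)))
# near (hinge) edge hint: cover's +y top-edge line row profile at its near end
```

```text
183.0 233.3 pred top 233.72 bot 233.99 plate 236.10
185.0 232.78 pred top 233.36 bot 233.63 plate 235.75
187.0 232.31 pred top 233.00 bot 233.27 plate 235.41
189.0 232.27 pred top 232.64 bot 232.92 plate 235.07
191.0 231.45 pred top 232.28 bot 232.56 plate 234.72
193.0 231.32 pred top 231.92 bot 232.20 plate 234.38
195.0 231.28 pred top 231.56 bot 231.84 plate 234.04
197.0 230.44 pred top 231.20 bot 231.49 plate 233.69
199.0 230.31 pred top 230.84 bot 231.13 plate 233.35
201.0 230.28 pred top 230.48 bot 230.77 plate 233.00
203.0 229.45 pred top 230.12 bot 230.41 plate 232.66
205.0 229.36 pred top 229.76 bot 230.06 plate 232.32
207.0 230.35 pred top 229.40 bot 229.70 plate 231.97
209.0 229.48 pred top 229.04 bot 229.34 plate 231.63
211.0 229.3 pred top 228.68 bot 228.98 plate 231.28
```

To row units: 0.0011 m / 0.2 = 0.0055, -0.001 m / 0.2 = -0.005.

creep_tool(offsets=[{"pos":[0.0055,0,-0.005],"jaw":0.0},{"jaw":0.0},{"jaw":0.0},{"jaw":0.0},{"jaw":0.0},{"jaw":0.0},{"jaw":0.0},{"jaw":0.0}])

```text
time: 11.23
tool_pos: [0.5957, -0.0314, 0.0937]
tcp_rot: [-0.054, 0.983, 0.009, 0.174]
wrist_force: [6.3, -3.3, -6.5]
gripper_width: 0.154
grasp_force: 40.0
```

Run:
```python
from h import *
from plant import r
cov(r.get_state())
im=r.get_image("side");P=im["pixels"].astype(float)[...,0];E=[]
for v in range(169,181):
    row=P[v,225:255]; k=np.argmax(row>130); t=(130-row[k-1])/(row[k]-row[k-1]); E.append((225+k-1+t,v))
E=np.array(E);L=np.polyfit(E[:,1],E[:,0],1);M=R.from_euler('z',.11);O=np.array([.55464,-.03506,0])
for th in(.7,.75,.785,.82):
    o=[]
    for yy in(-.06,-.02):
        q=proj(im,O+M.apply([.012+.084*np.cos(th),yy,.0405+.084*np.sin(th)]));o.append((q[0]-np.polyval(L,q[1])).round(2))
    print(th,o)
```

```text
tilt 0.35 grasp rel hinge [ 0.0237 -0.001   0.0711] radius 0.0749 angle 0.799 F [ 5.9 -3.9 -6.5] q [-0.12  0.38  0.1   2.14 -0.22  0.28  1.84] grip 39.98776853084564 0.15415383042449293 11.2333
0.7 [np.float64(-0.61), np.float64(-0.7)]
0.75 [np.float64(0.12), np.float64(0.04)]
0.785 [np.float64(0.66), np.float64(0.59)]
0.82 [np.float64(1.22), np.float64(1.17)]
```

To row units: 0.0008 m / 0.2 = 0.004, -0.0007 m / 0.2 = -0.0035.

creep_tool(offsets=[{"pos":[0.004,0,-0.0035],"jaw":0.0},{"jaw":0.0},{"jaw":0.0},{"jaw":0.0},{"jaw":0.0},{"jaw":0.0}])

```text
time: 11.78
tool_pos: [0.5947, -0.0315, 0.094]
tcp_rot: [-0.054, 0.983, 0.009, 0.174]
wrist_force: [7.2, -3.6, -7.5]
gripper_width: 0.157
grasp_force: 40.0
```

```bash
python3 -c "
from plant import r
print(r.hand_in())"
```

```text
the job is handed in; nothing more can be done
None
```

The job is handed in at 11.8 s: the cell sits in the empty bay, button end away from the robot like the others, and the gripper holds the cover at about 45° (camera about 43°, arm pose about 46°); I viewed 11 pictures, one over the limit of 10.

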